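Set the torch gas valve two turns open and stand by on its handle

ROBOT

A 6-joint arm with a two-finger parallel gripper is mounted at the origin on the work surface. World frame = base frame: x ahead of the robot, y to its left, z up, the work surface at z = 0. Lengths are in m, angles in degrees, forces in N, time in s.
With the tool pointing down it reaches from about 0.375 to 0.925 m from the base axis. Payload 5.7 kg.
Tool frame: the origin (TCP) lies between the finger pads, 19 mm behind the fingertips; this is the grasp point; z points along the fingers, y is the line along which they close (so a half turn about z gives the same grasp; the last joint's range is limited). The gripper opens to 88 mm and grips with 3 to 60 N. Pads are 20 mm wide; open, the fingers measure 115 mm over their backs; the gripper's body (75 mm by 178 mm) begins 61 mm behind the grasp point.
Start: joints at [-79.303, 20.558, 86.54, -0, 72.909, -6.595], TCP at [0.178, -0.573, 0.241] pointing down, gripper open.
Joint ranges: [-170.27, 170.27], [-57.76, 135], [12.27, 136.19], [-55.21, 235.2], [11.17, 155.16], [-170.74, 170.74]. Speed limits (degrees/s): [136.94, 136.94, 180, 180, 180, 180].

INTERFACE

Orientations are given as [roll, pitch, yaw] about the fixed x, y, z axes, in that order (R = Rz(yaw) Ry(pitch) Rx(roll)).
In Python, from station import readout, snapshot, get_calibration, r, regions_of, spot_point gives the robot as it stands.
- The arm moves only by the shell command python3 -m jog 'ROWS' [OPENING]. ROWS is JSON, a list of rows, each a list of 4 numbers: the shift along the tool's x, y, z in mm, then the turn about the tool's z in degrees. In form: [[dx, dy, dz, spin], ...]. A call has 1 to 8 rows; each row is the pose to reach, as a shift and turn from the pose commanded when the call began, along the tool's axes at that moment; what a row does not reach only later rows make up. A row lasts 1/8 s, in which the tool goes at most 62.5 mm and 10.7 degrees, less where a joint would pass 70% of its speed; a pose out of reach is approached as far as the arm can. A call with a gripper value outside its range is refused whole. OPENING is the closure in counts, from 0 (fully open) to 255 (shut), set as the call begins (- or left out, the last holds). The fingers move at their own pace and stop on an object; the grip force is fixed at half the most. Time passes only in rows, so rows that repeat a pose let the fingers close. It gives the time, the measured TCP pose, the force, the opening and the grip force at its end, in the units of the state.
- readout.observe(): the state, without advancing time (a new reading comes with each control period).
- snapshot(name): name is "scene" or "side" or "wrist"; returns (picture, depth): 420x560x3 uint8, blue, green, red; 420x560 float32, m along the optical axis (not along the pixel's ray), 0 where there is no reading.
- get_calibration(name): a dict with "fx", "fy", "cx", "cy" (pixels), "k1" (the pictures are not rectified: a ray, as slopes to the right and down, at radius r is drawn at 1 + k1 r^2 times it, then the intrinsics apply), "extrinsics" (4x4, takes a point from camera to world coordinates). Camera axes: x right, y up, looking along -z (the intrinsics and any distortion apply to the point x, -y, -z); pixel columns grow to the right and rows downward; lengths in m; the calibration is good to about 2 mm. A picture is of the moment at which its call begins: read the wrist's pose just before it. get_calibration takes no time and is no camera call; for the wrist camera it gives the pose at the moment of the call.
- r.hand_in(): hands the job in; it is judged then, once.
Trained networks look in the newest picture that a camera, given by its name, has taken for a name from the list of things; names that differ only in an ending like _2 or _b are one class to them, and where a whole thing is asked for, a point or a joint stands for the part that bears it (a point fixed in the world has none). Each returns a list of dicts, best first, with "score" (0 to 1); they miss things now and then, are a little off and sometimes report something else, mostly with a low value. They report only what shows in the picture. A call takes as long as a camera call. They do not tell look-alikes from the thing itself.
- regions_of(camera, target): "mask" (420x560 bool, what is visible of it) and "extent" ([centre column, centre row, width, height] in pixels, round what is visible of it).
- spot_point(camera, target): "uv" ([column, row] in pixels: a listed point, or the origin of a listed thing).
The state is a dict: "time_s": time; "joints": joint angles; "joint_velocities": joint speeds; "tau": joint torques, N m; "tool_pos": TCP position; "tool_rot": TCP orientation; "contact_force": force on the tool from outside, world axes, zero at the start; "ft_torque": the same for the moment, N m; "finger_gap": finger opening in m; "finger_force": force on a finger pad.
Only numpy, scipy, OpenCV 4.12 (cv2) and the standard library are available. Lean on these libraries where they do the work, as an engineer would, in place of code of your own. Each camera call takes 0.05 s, during which the arm holds its last target. There are 200 camera calls.

TASK

The torch is about to be lit: take the upright handle on the rim of the larger gas valve's wheel, close the valve fully to its stop (clockwise seen from above), then back it off exactly two full turns. Finish with the wheel at rest there and the gripper still holding the handle, ready to shut it; do not let go at the end. Leave the smaller valve and the things lying on the bench as they are.

Things in the scene. Friction and masses are not known exactly. Their poses are not given: they have to be found in the camera images.
- valve (a joint): angle of the larger valve's wheel: 0 = shut against its hard stop, growing as it opens anticlockwise seen from above, 6.283 per turn; it opens 3.26 turns at most and starts somewhere between 0.6 and 1.4 turns open. The wheel does not rise or fall as it turns. Stiff by friction: about 2 to 3 N at the handle, and it stays where it is left
- valve_axis (a point): on the upright turning axis of the larger valve, 110 mm above the bench, mid height of the rim. Dark steel wheel, three spokes, 126 mm across, rim 14 mm thick, hub nut up to 122 mm above the bench; below it a brass body 38 mm thick, a 72 mm flange fixed to the bench and a hose barb. At any yaw, left or right of the smaller valve
- handle_mid (a point): the middle of the upright round bare-aluminium handle on the rim of the larger valve's wheel, 147 mm above the bench, 56 mm from the wheel's axis; it goes round with the wheel. The handle is 19 mm thick and 48 mm tall, from 121 to 169 mm above the bench, and spins freely about its own upright axis, so a gripper can carry it round without turning itself
- handle: the same handle; origin at its lower end on its axis, z up, 26 mm below point handle_mid
- small_rim (a point): a point on the rim of the smaller valve's wheel, to be left alone: a plain dark steel wheel 82 mm across without handle, its rim 90 mm above the bench, on a like brass body 80 mm tall
- bowl: bystander: open steel bowl, 90 mm wide, 32 mm high; origin at the centre of its underside
- hammer: bystander: hand hammer lying flat with a long handle along its own x; origin underneath it
- driver: bystander: screwdriver lying flat along its own x; origin underneath it
- bench_block: bystander: square steel block 65 x 65 x 20 mm; origin at the centre of its underside
- jar: bystander: small amber glass jar with steel lid, 52 mm wide, 50 mm high; origin at the centre of its underside
- mandrel: bystander: tapered steel ring mandrel with wooden grip, 260 mm long, 26 mm thick, lying along its own x (from -150 to +110 mm); origin on the bench under its axis
- collar: bystander: copper ring 40 mm wide, 14 mm high, lying flat; origin at the centre of its underside
Things that resemble listed ones, but are neither listed nor needed, are in the scene too. What is shaped like the part that bears valve but orange is not meant.

How it is judged:
By the outcome, as a careful person would: the job done as asked, in the order asked, and still so for the second after the job is handed in, while the arm keeps its last pose, push and grip.
It also fails if it takes over 70 s, if anything falls off the work surface, if the arm or the gripper's body presses on something with over 40 N, if the wrist force passes 120 N, or if a joint passes its speed limit or range.

## Working session

There is one attempt and no reset: what is moved stays moved. The work goes in short steps, Python scripts to look and compute and a shell command to move; the robot and the scene stay as the last step left them, time stands still between calls to the robot, and variables do not carry over. Pictures are saved under pics/ and viewed, at most 10 in all, crops included, and the job is handed in when it is done.

```bash
ls; mkdir -p pics; cat > h.py <<'E'
import numpy as np, cv2
from station import readout, snapshot, get_calibration, r, regions_of, spot_point
def ray(c,uv):
    d=np.array([(uv[0]-c['cx'])/c['fx'],(uv[1]-c['cy'])/c['fy']]);s=d.copy()
    for _ in range(20): s=d/(1+c['k1']*(s@s))
    return np.array([s[0],-s[1],-1.])
def at_z(c,uv,z):
    E=np.array(c['extrinsics']);d=E[:3,:3]@ray(c,uv);o=E[:3,3]
    return o+d*(z-o[2])/d[2]
def at_depth(c,uv,dep):
    E=np.array(c['extrinsics']);return E[:3,:3]@(ray(c,uv)*dep)+E[:3,3]
E
python3 - <<'E'
from h import *
for n in ("scene","side"):
    p,d=snapshot(n);cv2.imwrite(f"pics/{n}0.png",p);c=get_calibration(n)
    for t,z in (("valve_axis",.11),("handle_mid",.147),("small_rim",.09)):
        for q in spot_point(n,t)[:3]: print(n,t,np.round(q['uv']),round(q['score'],2),at_z(c,q['uv'],z).round(3))
    for q in regions_of(n,"valve")[:3]: print(n,"valve",np.round(q['extent']),round(q['score'],2))
s=readout.observe();print(s)
E
```

```text
pics
scene valve_axis [314. 127.] 0.9 [ 0.314 -0.197  0.11 ]
scene valve_axis [224. 115.] 0.9 [ 0.536 -0.383  0.11 ]
scene valve_axis [269. 148.] 0.74 [ 0.476 -0.19   0.11 ]
scene handle_mid [211. 117.] 0.5 [ 0.587 -0.36   0.147]
scene handle_mid [312. 130.] 0.45 [ 0.346 -0.162  0.147]
scene handle_mid [253. 133.] 0.4 [ 0.504 -0.238  0.147]
scene small_rim [326. 259.] 0.57 [0.521 0.206 0.09 ]
scene valve [223. 118.  40.  29.] 0.96
scene valve [269. 148.  40.  41.] 0.91
scene valve [319. 130.  38.  32.] 0.62
side valve_axis [299. 104.] 0.9 [ 0.538 -0.374  0.11 ]
side valve_axis [305. 156.] 0.73 [ 0.488 -0.177  0.11 ]
side valve_axis [380. 165.] 0.65 [ 0.309 -0.183  0.11 ]
side handle_mid [279.  96.] 0.63 [ 0.588 -0.347  0.147]
side handle_mid [360. 158.] 0.62 [ 0.357 -0.155  0.147]
side handle_mid [302. 128.] 0.6 [ 0.505 -0.234  0.147]
side small_rim [255. 291.] 0.88 [0.521 0.196 0.09 ]
side small_rim [280. 235.] 0.32 [0.502 0.054 0.09 ]
side valve [308. 147.  54.  53.] 0.89
side valve [300. 105.  49.  28.] 0.72
side valve [379. 163.  51.  40.] 0.56
{'time_s': 0.5, 'joints': array([-7.93029660e+01,  2.05594394e+01,  8.65403828e+01, -2.85396979e-04,
        7.29088160e+01, -6.59256929e+00]), 'joint_velocities': array([-0.05608088,  0.03717497, -0.14436726, -0.02791045,  0.01951146,
       -0.0113881 ]), 'tau': array([-1.09248122e-03, -5.14899981e+01, -2.70880347e+01,  6.75296271e-02,
        2.62875971e-02, -3.73861087e-05]), 'tool_pos': array([ 0.17832649, -0.5728465 ,  0.24129937]), 'tool_rot': array([-1.79991388e+02, -7.20766599e-04,  1.72896871e+01]), 'contact_force': array([-0.1081054 , -0.64528905, -0.3825934 ]), 'ft_torque': array([ 0.03204049,  0.03043681, -0.01846965]), 'finger_force': 0.0, 'finger_gap': 0.08802660630645928}
```

```bash
python3 - <<'E'
import cv2
a=cv2.imread("pics/scene0.png");b=cv2.imread("pics/side0.png")
a=cv2.resize(a[70:310,140:410],(800,600)*1,interpolation=3);b=cv2.resize(b[50:320,180:480],(667,600),interpolation=3)
cv2.imwrite("pics/a.png",a);cv2.imwrite("pics/b.png",b)
E
```

```text
(no output)
```

View pics/a.png

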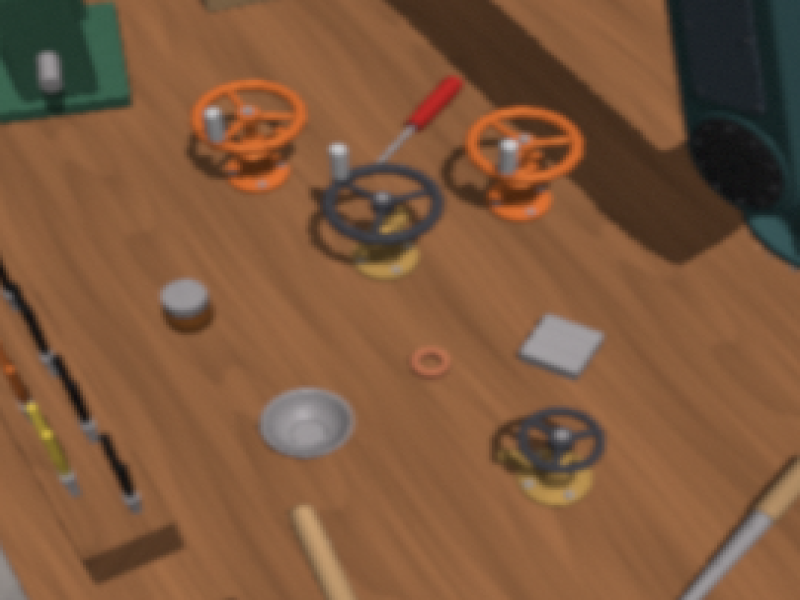

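View pics/b.png

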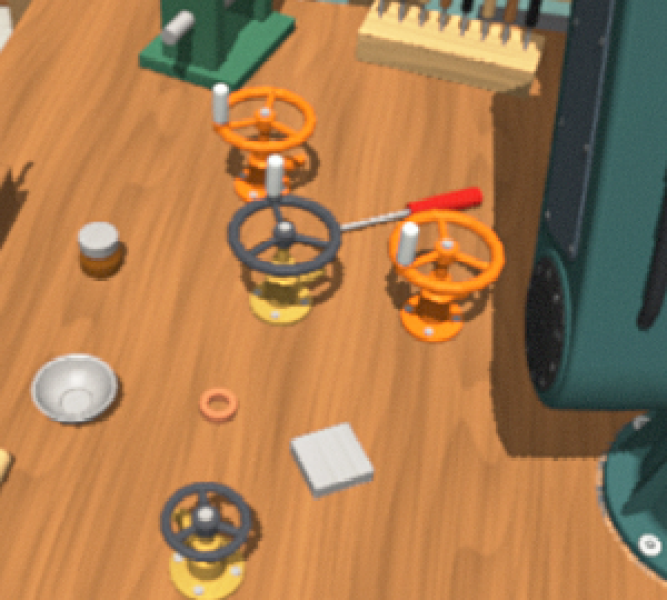

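The larger dark wheel is in the scene camera at (269,148) and the side camera at (305,156), with its handle at (253,133) / (302,128). Possible confusions are orange valves at scene (224,115) and (314,127), which are excluded, and the small dark wheel without a handle at (328,250), also excluded. Next I'll move nearby and check with the wrist camera.

```bash
python3 -m jog '[[40,-16,-8,0],[80,-34,-16,0],[120,-50,-24,0],[160,-68,-32,0],[200,-84,-40,0],[240,-100,-50,0],[270,-115,-60,0],[280,-120,-60,0]]' 0
python3 - <<'E'
from h import *
s=readout.observe();c=get_calibration("wrist");p,d=snapshot("wrist");cv2.imwrite("pics/w1.png",p)
print(s['time_s'],s['tool_pos'],s['tool_rot'],np.array(c['extrinsics'])[:3].round(3))
for t,z in (("valve_axis",.11),("handle_mid",.147)):
    for q in spot_point("wrist",t)[:4]: print(t,np.round(q['uv']),round(q['score'],2),at_z(c,q['uv'],z).round(4))
E
```

```text
time_s: 1.5
tool_pos: [0.4114, -0.3743, 0.3021]
tool_rot: [179.9, -0.0, 17.4]
contact_force: [0.3, 0.0, -0.8]
finger_gap: 0.088
finger_force: 0.0
1.5 [ 0.41137304 -0.37426203  0.3021069 ] [ 1.79918381e+02 -4.46602089e-02  1.74210663e+01] [[ 0.3    0.919  0.258  0.482]
 [-0.954  0.288  0.083 -0.351]
 [ 0.002 -0.271  0.963  0.445]]
valve_axis [129.  82.] 0.93 [ 0.4835 -0.1841  0.11  ]
valve_axis [315.  86.] 0.69 [ 0.5388 -0.3745  0.11  ]
valve_axis [111. 232.] 0.59 [ 0.3073 -0.1911  0.11  ]
handle_mid [162.  71.] 0.9 [ 0.5018 -0.2305  0.147 ]
handle_mid [313.  16.] 0.77 [ 0.5866 -0.3508  0.147 ]
handle_mid [ 66. 195.] 0.67 [ 0.3539 -0.1567  0.147 ]
```

View pics/w1.png

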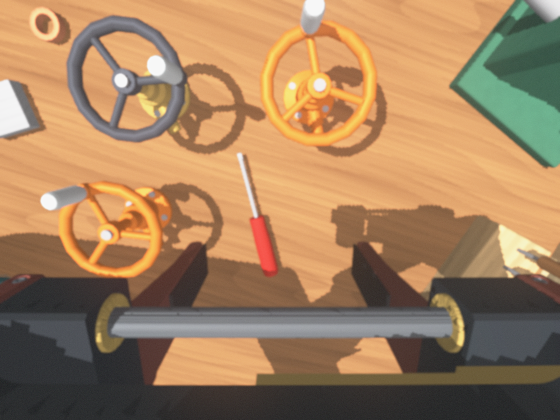

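The dark wheel is at (125,80), with its aluminium handle running from (157,65) to (180,72). The network's points agree with this. I'll move closer for one refinement.

```bash
python3 -m jog '[[25,-35,0,0],[50,-75,0,0],[75,-112,0,0],[78,-117,0,0],[78,-117,0,0]]' 80
cat > loc.py <<'E'
from h import *
import sys
s=readout.observe();c=get_calibration("wrist");p,d=snapshot("wrist");cv2.imwrite(sys.argv[1],p)
print(s['time_s'],s['tool_pos'].round(4),s['tool_rot'].round(2),s['finger_gap'],s['contact_force'].round(1))
yaw=np.radians(s['tool_rot'][2])
for t,z in (("valve_axis",.11),("handle_mid",.147)):
    for q in spot_point("wrist",t)[:2]:
        P=at_z(c,q['uv'],z);D=(P-s['tool_pos'])*1000
        print(t,np.round(q['uv']),round(q['score'],2),P.round(4),"tool dxy",(D[0]*np.cos(yaw)+D[1]*np.sin(yaw)).round(1),(D[0]*np.sin(yaw)-D[1]*np.cos(yaw)).round(1))
E
python3 loc.py pics/w2.png
```

```text
time_s: 2.28
tool_pos: [0.4492, -0.2411, 0.3011]
tool_rot: [180.0, 0.0, 17.3]
contact_force: [-0.4, -0.2, 0.1]
finger_gap: 0.0601
finger_force: 0.0
2.275 [ 0.4492 -0.2411  0.3011] [1.7998e+02 4.0000e-02 1.7280e+01] 0.06011696302683395 [-0.4 -0.2  0.1]
handle_mid [430. 103.] 0.81 [ 0.5885 -0.3488  0.147 ] tool dxy 101.0 144.2
handle_mid [288. 152.] 0.76 [ 0.5033 -0.2336  0.147 ] tool dxy 53.9 8.8
```

View pics/w2.png

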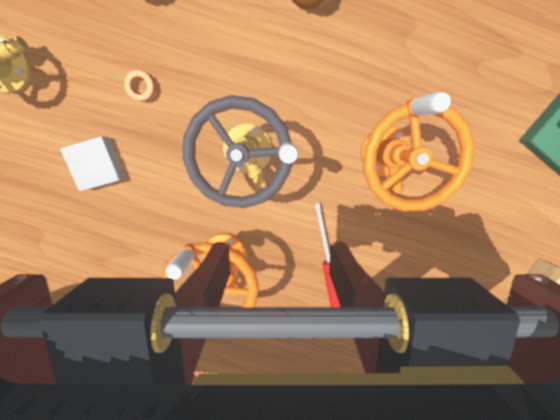

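The handle is seen almost end-on at (288,153), with the hub at (237,155).

```bash
python3 - <<'E'
from h import *
c=get_calibration("wrist");p,d=snapshot("wrist")
H=at_z(c,(288,152.5),.16);print("hub",at_z(c,(237,154.5),.122),"handle",H)
for q in regions_of("wrist","valve")[:3]:
    m=q['mask'].astype(np.uint8);print(q['extent'].round(),round(q['score'],2))
g=p.max(2).astype(int);yy,xx=np.mgrid[:420,:560]
m=((g<75)&(np.hypot(xx-237,yy-152)<62)&(np.hypot(xx-237,yy-152)>40))
P=np.array([at_z(c,(u,v),.113)[:2] for v,u in np.argwhere(m)])
from scipy.optimize import least_squares
f=least_squares(lambda a:np.hypot(*(P-a[:2]).T)-a[2],[.483,-.184,.056],loss='soft_l1',f_scale=.003);print("rim",f.x,len(P))
print("dist",np.hypot(*(H[:2]-f.x[:2])))
E
python3 -m jog '[[25,4,0,0],[54,9,0,0],[54,9,40,0],[54,9,80,0],[54,9,105,0],[54,9,105,0]]' 80
```

```text
hub [ 0.48326641 -0.18266677  0.122     ] handle [ 0.50392607 -0.23321024  0.16      ]
time_s: 3.28
tool_pos: [0.5024, -0.2325, 0.1944]
tool_rot: [-179.8, 0.2, 17.2]
contact_force: [-0.1, -0.8, 0.2]
finger_gap: 0.0604
finger_force: 0.0Traceback (most recent call last):
  File "<stdin>", line 5, in <module>
AttributeError: 'list' object has no attribute 'round'. Did you mean: 'count'?
```

```bash
python3 -m jog '[[1,1,15,0],[1,1,30,0],[1,1,44,0],[1,1,44,0]]' 80 && python3 -m jog '[[0,0,0,0],[0,0,0,0],[0,0,0,0],[0,0,0,0],[0,0,0,0]]' 255; python3 loc.py pics/w3.png
```

```text
time_s: 3.78
tool_pos: [0.5043, -0.2328, 0.151]
tool_rot: [-179.9, 0.1, 17.3]
contact_force: [0.5, 0.4, 0.1]
finger_gap: 0.0605
finger_force: 0.0
time_s: 4.4
tool_pos: [0.505, -0.2329, 0.1526]
tool_rot: [-179.9, -0.0, 17.3]
contact_force: [-0.5, 2.0, 2.4]
finger_gap: 0.0183
finger_force: 30.0
4.4 [ 0.505  -0.2329  0.1526] [-179.94   -0.     17.28] 0.01828213058872509 [-0.5  2.   2.4]
valve_axis [202. 252.] 0.79 [ 0.4831 -0.1831  0.11  ] tool dxy -6.1 -54.0
valve_axis [489. 258.] 0.61 [ 0.5386 -0.3753  0.11  ] tool dxy -10.3 146.0
handle_mid [539. 195.] 0.91 [ 0.5862 -0.3502  0.147 ] tool dxy 42.6 136.2
handle_mid [277. 272.] 0.83 [ 0.5026 -0.2321  0.147 ] tool dxy -2.1 -1.4
```

View pics/w3.png

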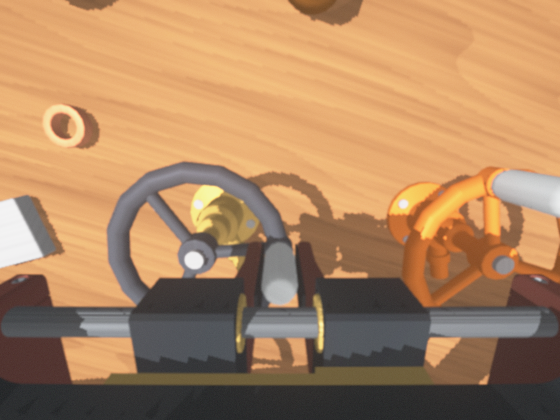

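Grip is secure: the opening is 18.3 mm on the handle. Next I'll plan arc rows in the tool frame.

```bash
cat > arc.py <<'E'
# usage: arc.py cx cy R curx cury step n  (tool-frame mm from grip pose; +step = clockwise from above)
import sys,numpy as np
cx,cy,R,x,y,st,n=map(float,sys.argv[1:]);a=np.degrees(np.arctan2(y-cy,x-cx));print("phi",a.round(1))
print([[int(round(cx+R*np.cos(np.radians(a+st*k))-x)),int(round(cy+R*np.sin(np.radians(a+st*k))-y)),0,0] for k in range(1,int(n)+1)])
E
cat > st.py <<'E'
from h import *
s=readout.observe();D=(s['tool_pos']-[.505,-.2329,.1526])*1000;y=np.radians(17.3);h=s['tool_pos'][:2]-[.4833,-.183]
R=np.array([[np.cos(y),np.sin(y)],[np.sin(y),-np.cos(y)]])
print("t",s['time_s'],"tool rel",(R@D[:2]).round(1),"z",s['tool_pos'][2].round(4),"world ang",np.degrees(np.arctan2(h[1],h[0])).round(1),"rad",np.hypot(*h).round(4),"F",s['contact_force'].round(1),"Ftool",(R@s['contact_force'][:2]).round(1),"gap",s['finger_gap'].round(4))
E
python3 arc.py -5.5 -54 54.5 0 0 10 6;python3 st.py
```

```text
phi 84.2
[[-9, 0, 0, 0], [-19, -1, 0, 0], [-28, -4, 0, 0], [-36, -9, 0, 0], [-43, -15, 0, 0], [-50, -22, 0, 0]]Traceback (most recent call last):
  File "st.py", line 4, in <module>
    print("t",s['time_s'],"tool rel",(R@D[:2]).round(1),"z",s['tool_pos'][2].round(4),"world ang",np.degrees(np.arctan2(h[1],h[0])).round(1),"rad",np.hypot(*h).round(4),"F",s['contact_force'].round(1),"Ftool",(R@s['contact_force'][:2]).round(1),"gap",s['finger_gap'].round(4))
                                                                                                                                                                                                                                                           ^^^^^^^^^^^^^^^^^^^^^
AttributeError: 'float' object has no attribute 'round'
```

```bash
sed -i "s/s\['finger_gap'\].round(4)/s['finger_gap']/" st.py
python3 -m jog '[[-9,0,0,0],[-19,-1,0,0],[-28,-4,0,0],[-36,-9,0,0],[-43,-15,0,0],[-50,-22,0,0]]' >/dev/null; python3 st.py; python3 arc.py -5.5 -54 55 -50 -22 13 8
```

```text
t 5.3 tool rel [-48.8 -21.2] z 0.1526 world ang -125.3 rad 0.0541 F [ 7.3  5.9 -1.1] Ftool [ 8.7 -3.4] gap 0.0180881647354627
phi 144.3
[[-6, -11, 0, 0], [-10, -23, 0, 0], [-10, -35, 0, 0], [-8, -47, 0, 0], [-3, -59, 0, 0], [4, -69, 0, 0], [13, -77, 0, 0], [24, -83, 0, 0]]
```

```bash
python3 -m jog '[[-6,-11,0,0],[-9,-23,0,0],[-9,-35,0,0],[-7,-47,0,0],[-3,-58,0,0],[4,-69,0,0],[13,-77,0,0],[24,-83,0,0]]' >/dev/null; python3 st.py; python3 arc.py -5 -54 55 -26 -105 13 8
```

```text
t 6.3 tool rel [ -28.  -106.6] z 0.1525 world ang 130.1 rad 0.057 F [-4.6  1.   8. ] Ftool [-4.1 -2.3] gap 0.018134633096436432
phi -112.4
[[12, -3, 0, 0], [24, -4, 0, 0], [37, -2, 0, 0], [48, 3, 0, 0], [58, 11, 0, 0], [66, 20, 0, 0], [72, 31, 0, 0], [75, 43, 0, 0]]
```

```bash
python3 -m jog '[[12,-4,0,0],[25,-5,0,0],[37,-3,0,0]]' >/dev/null; python3 st.py
cat > chk.py <<'E'
# exits nonzero when the wheel resists more than LIM N tangentially (against motion)
from h import *
import sys
s=readout.observe();h=s['tool_pos'][:2]-[.4833,-.183];h=h/np.hypot(*h);sg=float(sys.argv[1])
f=s['contact_force'];ft=sg*(f[:2]@[h[1],-h[0]])
print("t",round(s['time_s'],2),"ang",np.degrees(np.arctan2(h[1],h[0])).round(1),"Fr",(f[:2]@h).round(1),"Fres",-ft.round(1),"Fz",f[2].round(1))
sys.exit(-ft>float(sys.argv[2]))
E
python3 arc.py -4.5 -55 55.5 11 -108 7 30
```

```text
t 6.675 tool rel [   9.9 -109.9] z 0.1525 world ang 91.5 rad 0.058 F [-2.6  3.   7.5] Ftool [-1.6 -3.7] gap 0.01860056022689037
phi -73.7
[[6, 2, 0, 0], [13, 5, 0, 0], [18, 9, 0, 0], [23, 13, 0, 0], [28, 18, 0, 0], [32, 24, 0, 0], [35, 30, 0, 0], [37, 36, 0, 0], [39, 43, 0, 0], [40, 49, 0, 0], [40, 56, 0, 0], [39, 63, 0, 0], [37, 70, 0, 0], [35, 76, 0, 0], [32, 82, 0, 0], [28, 87, 0, 0], [24, 92, 0, 0], [18, 97, 0, 0], [13, 101, 0, 0], [7, 104, 0, 0], [0, 106, 0, 0], [-6, 108, 0, 0], [-13, 108, 0, 0], [-20, 108, 0, 0], [-26, 107, 0, 0], [-33, 106, 0, 0], [-39, 103, 0, 0], [-45, 100, 0, 0], [-51, 96, 0, 0], [-56, 91, 0, 0]]
```

```bash
set -o pipefail
python3 -m jog '[[6,1,0,0]]' >/dev/null && python3 chk.py 1 12 && python3 -m jog '[[7,3,0,0]]' >/dev/null && python3 chk.py 1 12 && python3 -m jog '[[5,4,0,0]]' >/dev/null && python3 chk.py 1 12 && python3 -m jog '[[5,4,0,0]]' >/dev/null && python3 chk.py 1 12 && python3 -m jog '[[5,5,0,0]]' >/dev/null && python3 chk.py 1 12 && python3 -m jog '[[4,6,0,0]]' >/dev/null && python3 chk.py 1 12 && python3 -m jog '[[3,6,0,0]]' >/dev/null && python3 chk.py 1 12 && python3 -m jog '[[2,6,0,0]]' >/dev/null && python3 chk.py 1 12 && python3 -m jog '[[2,7,0,0]]' >/dev/null && python3 chk.py 1 12 && python3 -m jog '[[1,6,0,0]]' >/dev/null && python3 chk.py 1 12; python3 st.py
```

```text
t 6.8 ang 84.8 Fr -0.7 Fres 2.8 Fz 6.5
t 6.8 tool rel [  16.4 -107.9] z 0.1525 world ang 84.8 rad 0.0582 F [-2.8 -0.4  6.5] Ftool [-2.8 -0.4] gap 0.01842696252784431False
```

```bash
sed -i 's/sys.exit(\(.*\))$/sys.exit(int(\1))/' chk.py
python3 -m jog '[[7,3,0,0]]' >/dev/null && python3 chk.py 1 12 && python3 -m jog '[[5,4,0,0]]' >/dev/null && python3 chk.py 1 12 && python3 -m jog '[[5,4,0,0]]' >/dev/null && python3 chk.py 1 12 && python3 -m jog '[[5,5,0,0]]' >/dev/null && python3 chk.py 1 12 && python3 -m jog '[[4,6,0,0]]' >/dev/null && python3 chk.py 1 12 && python3 -m jog '[[3,6,0,0]]' >/dev/null && python3 chk.py 1 12 && python3 -m jog '[[2,6,0,0]]' >/dev/null && python3 chk.py 1 12 && python3 -m jog '[[2,7,0,0]]' >/dev/null && python3 chk.py 1 12 && python3 -m jog '[[1,6,0,0]]' >/dev/null && python3 chk.py 1 12; python3 st.py
```

```text
t 6.92 ang 77.6 Fr -0.5 Fres 2.7 Fz 5.8
t 7.05 ang 71.2 Fr 3.1 Fres 2.1 Fz 5.4
t 7.17 ang 64.9 Fr 0.5 Fres 2.4 Fz 4.8
t 7.3 ang 57.9 Fr -0.3 Fres 1.8 Fz 5.6
t 7.42 ang 50.6 Fr 2.1 Fres 3.1 Fz 4.3
t 7.55 ang 43.2 Fr 3.3 Fres 3.1 Fz 5.1
t 7.67 ang 40.8 Fr 10.1 Fres 23.6 Fz 21.9
t 7.675 tool rel [ 47.  -77.1] z 0.1523 world ang 40.8 rad 0.0577 F [-7.8 24.5 21.9] Ftool [ -0.2 -25.7] gap 0.018286145252651525
```

Resistance jumped from about 3 N to 24 N at 0.70 turn, which fits the stop. I'll hold and push slightly to confirm.

```bash
python3 -m jog '[[0,0,0,0],[0,0,0,0],[0,0,0,0]]' >/dev/null; python3 st.py;python3 chk.py 1 12;  python3 -m jog '[[0,1,0,0],[1,2,0,0],[1,2,0,0],[1,2,0,0]]' >/dev/null; python3 st.py;python3 chk.py 1 12; python3 loc.py pics/w4.png
```

```text
t 8.05 tool rel [ 47.  -77.3] z 0.1524 world ang 41.0 rad 0.0577 F [-3.  16.9 13.5] Ftool [  2.2 -17. ] gap 0.018303467526017095
t 8.05 ang 41.0 Fr 8.8 Fres 14.7 Fz 13.5
t 8.55 tool rel [ 47.1 -77.1] z 0.1523 world ang 40.8 rad 0.0578 F [-7.6 20.8 18.2] Ftool [ -1.1 -22.2] gap 0.018131702718724555
t 8.55 ang 40.8 Fr 7.8 Fres 20.8 Fz 18.2
8.55 [ 0.527  -0.1453  0.1523] [-179.33    0.23   17.23] 0.018131702718724555 [-7.6 20.8 18.2]
valve_axis [312. 313.] 0.88 [ 0.4825 -0.1834  0.11  ] tool dxy -53.8 23.2
handle_mid [277. 273.] 0.7 [ 0.5245 -0.1444  0.147 ] tool dxy -2.2 -1.5
```

View pics/w4.png

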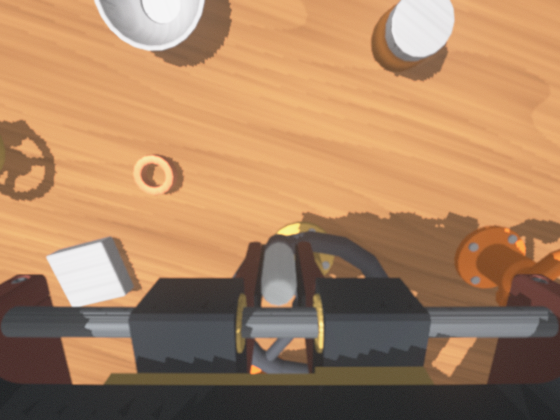

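The stop is confirmed: with more push the angle stays at 41°. Next I'll fit the circle and plan two turns anticlockwise.

```bash
python3 - <<'E'
import numpy as np
from scipy.optimize import least_squares
P=np.array([(0,0),(-48.8,-21.2),(-28,-106.6),(9.9,-109.9),(16.4,-107.9),(47,-77.2)])
f=least_squares(lambda a:np.hypot(*(P-a[:2]).T)-a[2],[-5,-55,56]);print(f.x,f.fun.round(2))
g=least_squares(lambda a:np.hypot(*(P-a[:2]).T)-56,[-5,-55]);print(g.x,g.fun.round(2))
c=g.x;a=np.degrees(np.arctan2(-77.2-c[1],47-c[0]));print(a)
cur=np.array([49,-71])
W=np.array([(c+56*np.array([np.cos(t),np.sin(t)])) for t in np.radians(a-15*np.arange(0,25))]).round().astype(int)
for i in range(0,24,8):
    print(cur,(W[i+1:i+9]-cur).tolist());cur=W[i+8]
print(cur)
E
```

```text
[ -4.68172121 -55.80745394  56.01993516] [-0.02  0.05 -0.13  0.    0.18 -0.09]
[ -4.68087251 -55.81481902] [ 0.01  0.08 -0.12  0.02  0.19 -0.07]
-22.479427160813774
[ 49 -71] [[-9, -19], [-20, -29], [-32, -37], [-46, -40], [-61, -40], [-75, -37], [-88, -29], [-98, -19]]
[-49 -90] [[-7, 13], [-11, 27], [-11, 41], [-7, 56], [0, 68], [10, 79], [23, 86], [37, 90]]
[-12   0] [[15, 0], [29, -4], [41, -11], [52, -22], [59, -34], [63, -48], [63, -63], [59, -77]]
[ 47 -77]
```

```bash
python3 -m jog '[[-2,-6,0,0],[-2,-6,0,0]]' >/dev/null; python3 st.py
python3 -m jog '[[-7,-13,0,0],[-18,-23,0,0],[-30,-31,0,0],[-44,-34,0,0],[-59,-34,0,0],[-73,-31,0,0],[-86,-23,0,0],[-96,-13,0,0]]' >/dev/null; python3 st.py; python3 chk.py -1 15 && python3 -m jog '[[-7,13,0,0],[-11,27,0,0],[-11,41,0,0],[-7,56,0,0],[0,68,0,0],[10,79,0,0],[23,86,0,0],[37,90,0,0]]' >/dev/null; python3 st.py; python3 chk.py -1 15 
```

```text
t 8.95 tool rel [ 46.9 -77.7] z 0.1525 world ang 41.4 rad 0.0578 F [-0.6  6.6  7.4] Ftool [ 1.4 -6.5] gap 0.01800050033359931
t 9.95 tool rel [-49.9 -89. ] z 0.1525 world ang 158.8 rad 0.0562 F [4.2 1.  2.4] Ftool [4.4 0.3] gap 0.018371342297364472
t 9.95 ang 158.8 Fr -3.6 Fres 2.5 Fz 2.4
t 10.95 tool rel [-13.3  -0.3] z 0.1524 world ang -80.5 rad 0.0543 F [-4.2  7.9 13.8] Ftool [-1.7 -8.8] gap 0.018446461319111745
t 10.95 ang -80.5 Fr -8.5 Fres 2.9 Fz 13.8
```

```bash
python3 -m jog '[[15,0,0,0],[29,-4,0,0],[41,-11,0,0],[52,-22,0,0],[59,-34,0,0],[63,-48,0,0],[63,-63,0,0],[59,-77,0,0]]' >/dev/null; python3 st.py; python3 chk.py -1 15 && python3 -m jog '[[-7,-13,0,0],[-18,-23,0,0],[-30,-31,0,0],[-44,-34,0,0],[-59,-34,0,0],[-73,-31,0,0],[-86,-23,0,0],[-96,-13,0,0]]' >/dev/null; python3 st.py; python3 chk.py -1 15 && python3 -m jog '[[-7,13,0,0],[-11,27,0,0],[-11,41,0,0],[-7,56,0,0],[0,68,0,0],[10,79,0,0],[23,86,0,0],[37,90,0,0]]' >/dev/null; python3 st.py; python3 chk.py -1 15  && python3 -m jog '[[15,0,0,0],[29,-4,0,0],[41,-11,0,0],[52,-22,0,0],[59,-34,0,0],[63,-48,0,0],[63,-63,0,0],[59,-77,0,0],[59,-77,0,0]]' | head -0;  python3 st.py
```

```text
t 11.95 tool rel [ 47.6 -76.4] z 0.1525 world ang 40.0 rad 0.0579 F [ 1.2 -2.7  3.9] Ftool [0.3 2.9] gap 0.018110837586577305
t 11.95 ang 40.0 Fr -0.8 Fres 2.8 Fz 3.9
t 12.95 tool rel [-49.6 -89.5] z 0.1525 world ang 158.3 rad 0.0562 F [5.9 1.2 3.8] Ftool [6.  0.7] gap 0.018794276670705275
t 12.95 ang 158.3 Fr -5.1 Fres 3.3 Fz 3.8
t 13.95 tool rel [-13.9  -0.5] z 0.1524 world ang -81.2 rad 0.0542 F [-4.   3.5 14.5] Ftool [-2.8 -4.6] gap 0.01852619530313969
t 13.95 ang -81.2 Fr -4.1 Fres 3.4 Fz 14.5
t 13.95 tool rel [-13.9  -0.5] z 0.1524 world ang -81.2 rad 0.0542 F [-4.   3.5 14.5] Ftool [-2.8 -4.6] gap 0.01852619530313969validation failed for argument at $...
```

The last call had 9 rows and was refused, so I'll send it again with 8 and then settle.

```bash
python3 -m jog '[[15,0,0,0],[29,-4,0,0],[41,-11,0,0],[52,-22,0,0],[59,-34,0,0],[63,-48,0,0],[63,-63,0,0],[59,-77,0,0]]' >/dev/null; python3 st.py;python3 -m jog '[[0,0,0,0],[0,0,0,0],[0,0,0,0]]' >/dev/null; python3 st.py; python3 loc.py pics/w5.png
```

```text
t 14.95 tool rel [ 47.4 -76.7] z 0.1525 world ang 40.3 rad 0.0579 F [ 3.2 -1.3  5.1] Ftool [2.7 2.2] gap 0.017942717681227335
t 15.325 tool rel [ 46.6 -78.5] z 0.1525 world ang 42.2 rad 0.0578 F [2.5 4.9 9. ] Ftool [ 3.8 -3.9] gap 0.01843790347202411
15.325 [ 0.5261 -0.1441  0.1525] [-1.7981e+02  2.0000e-02  1.7260e+01] 0.01843790347202411 [2.5 4.9 9. ]
handle_mid [279. 270.] 0.66 [ 0.5252 -0.144   0.147 ] tool dxy -0.8 -0.4
```

View pics/w5.png

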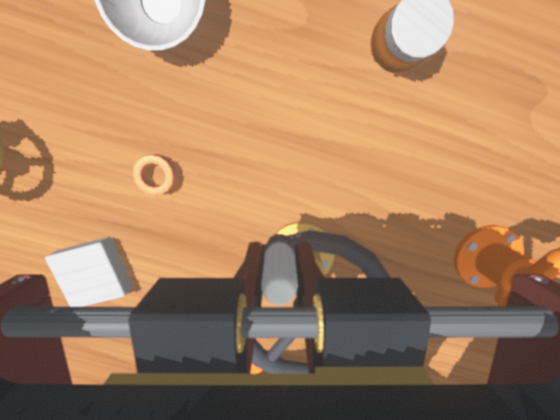

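Settled about 1.3 mm (1.3°) past two turns, so I'll nudge it back slightly.

```bash
python3 -m jog '[[0,1,0,0],[0,2,0,0],[0,2,0,0],[0,2,0,0]]' >/dev/null; python3 st.py;python3 -m jog '[[0,0,0,0],[0,0,0,0],[0,0,0,0]]' >/dev/null; python3 st.py
```

```text
t 15.975 tool rel [ 47.3 -76.4] z 0.1525 world ang 40.0 rad 0.0577 F [4.9 5.7 7.2] Ftool [ 6.3 -3.9] gap 0.01832624333680281
t 16.35 tool rel [ 47.3 -76.4] z 0.1525 world ang 40.0 rad 0.0577 F [4.9 6.7 7.4] Ftool [ 6.7 -4.9] gap 0.018266679932329666
```

```bash
python3 -m jog '[[0,-1,0,0],[0,-1,0,0],[0,-1,0,0]]' >/dev/null; python3 st.py;python3 -m jog '[[0,-0.5,0,0],[0,-0.5,0,0],[0,-0.5,0,0]]' >/dev/null; python3 st.py
```

```text
t 16.725 tool rel [ 47.4 -76.5] z 0.1525 world ang 40.1 rad 0.0578 F [4.7 3.8 5.2] Ftool [ 5.6 -2.3] gap 0.01829830455968985
t 17.1 tool rel [ 47.4 -76.5] z 0.1525 world ang 40.2 rad 0.0578 F [5.8 1.9 5.8] Ftool [ 6.1 -0.1] gap 0.018059752178333655
```

```bash
python3 -m jog '[[0,-0.5,0,0],[0,-0.5,0,0],[0,-0.5,0,0]]' >/dev/null; python3 st.py;python3 -m jog '[[0,-0.5,0,0],[0,-0.5,0,0],[0,-0.5,0,0]]' >/dev/null; python3 st.py;python3 -m jog '[[0,-0.3,0,0],[0,-0.3,0,0],[0,-0.3,0,0]]' >/dev/null; python3 st.py
```

```text
t 17.475 tool rel [ 47.2 -76.9] z 0.1525 world ang 40.6 rad 0.0578 F [5.2 1.4 6.2] Ftool [5.3 0.2] gap 0.018508363742843575
t 17.85 tool rel [ 47.1 -77.4] z 0.1525 world ang 41.1 rad 0.0578 F [4.  0.3 4.8] Ftool [3.9 0.9] gap 0.01875348365425717
t 18.225 tool rel [ 47.  -77.7] z 0.1525 world ang 41.4 rad 0.0579 F [4.  1.9 5.1] Ftool [ 4.4 -0.6] gap 0.01843521445245169
```

```bash
python3 -m jog '[[0,0,0,0],[0,0,0,0],[0,0,0,0],[0,0,0,0]]' >/dev/null; python3 st.py; python3 -c "
from station import r
print(r.hand_in())"
```

```text
t 18.725 tool rel [ 47.  -77.7] z 0.1525 world ang 41.3 rad 0.0579 F [3.9 0.3 7.2] Ftool [3.8 0.9] gap 0.0181316938354643
the job is handed in; nothing more can be done
None
```

I closed the larger valve to its stop, then backed it off two full turns (within about 0.5° by the arm's readings). It was at rest with the gripper still holding the handle when I handed the job in at 18.7 s.

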